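Hang a load pail on a sprung balance by its wire bail

ROBOT

A 6-joint arm with a two-finger parallel gripper is mounted at the origin on the work surface. World frame = base frame: x ahead of the robot, y to its left, z up, the work surface at z = 0. Lengths are in m, angles in degrees, forces in N, time in s.
With the tool pointing down it reaches from about 0.4 to 0.825 m from the base axis. Payload 7 kg.
Tool frame: the origin (TCP) lies on the centre line of the jaws, within the pads' length; the fingertips stand 22 mm ahead of it and the grasp point (between the pads) lies 3 mm ahead of it; z points along the fingers, y is the line along which they close (so a half turn about z gives the same grasp; the last joint's range is limited). The gripper opens to 88 mm and grips with 3 to 60 N. Pads are 19 mm wide; open, the fingers measure 130 mm over their backs; the gripper's body (78 mm by 193 mm) begins 47 mm behind the grasp point.
Start: joints at [88.7, 20.546, 0.682, 0, -70.136, -16.507], TCP at [0.206, 0.643, 0.213] pointing down, gripper open.
Joint ranges: [-176.03, 176.03], [-82.01, 121.73], [-58.28, 71.71], [-173.87, 95.51], [-174.79, -0.11], [-173.66, 173.66]. Speed limits (degrees/s): [136.94, 136.94, 172.46, 180, 180, 180].

INTERFACE

Orientations are given as [roll, pitch, yaw] about the fixed x, y, z axes, in that order (R = Rz(yaw) Ry(pitch) Rx(roll)).
In Python, from plant import get_state, cams, r gives the robot as it stands.
- The arm moves only by the tool apply_moves, never from a script. Its argument "targets" is a list of rows, each an object with "dp": the shift along the world's x, y, z in m, a list of three; "yaw": the turn about the world's z in degrees. In form: [{"dp": [x, y, z], "yaw": yaw}, ...]. A call has 1 to 20 rows; each row is the pose to reach, as a shift and turn from the pose commanded when the call began; what a row does not reach only later rows make up. A row lasts 1/12 s, in which the tool goes at most 41.7 mm and 7.16 degrees, less where a joint would pass 70% of its speed; a pose out of reach is approached as far as the arm can. A call with a gripper value outside its range is refused whole. "grip" is the gripper command: -1 is fully open, 1 is shut, values between are in proportion, set as the call begins (left out, the last holds). The fingers move at their own pace and stop on an object; "squeeze" is the grip in N (left out, the last holds). Time passes only in rows, so rows that repeat a pose let the fingers close. It gives the time, the measured TCP pose, the force, the opening and the grip force at its end, in the units of the state.
- get_state(): the state, without advancing time (a new reading comes with each control period).
- cams.capture(name): name is "side" or "top" or "wrist"; returns a dict with "image" (400x640x3 uint8, red, green, blue), "range_z" (400x640 float32, m along the optical axis (not along the pixel's ray), 0 where there is no reading), "fx", "fy", "cx", "cy" (pixels), "k1" (the pictures are not rectified: a ray, as slopes to the right and down, at radius r is drawn at 1 + k1 r^2 times it, then the intrinsics apply), "R" (3x3) and "t" (3): a world point X has camera coordinates R X + t; the wrist camera has in their place "T_tool_cam" (4x4, takes a point from camera to tool coordinates, whose origin is the TCP and whose axes are the flange's). Camera axes: x right, y down, z forward; pixel columns grow to the right and rows downward; lengths in m; the calibration is good to about 2 mm. A picture is of the moment at which its call begins: read the wrist's pose just before it.
- r.close_job(): hands the job in; it is judged then, once.
The state is a dict: "time_s": time; "joints": joint angles; "qd": joint speeds; "joint_torque": joint torques, N m; "tcp_pos": TCP position; "eef_rot": TCP orientation; "contact_force": force on the tool from outside, world axes, zero at the start; "moment": the same for the moment, N m; "gripper_width": finger opening in m; "gripper_force": force on a finger pad.
Only numpy, scipy, OpenCV 4.12 (cv2) and the standard library are available. Lean on these libraries where they do the work, as an engineer would, in place of code of your own. Each camera call takes 0.05 s, during which the arm holds its last target. There are 200 camera calls.

TASK

Raise the folded-down wire bail of the red pail until it stands upright, with the pail still standing on the table; then lift the pail by the bail's black sleeve and hang it on the two-pronged hook of the blue sprung balance, the bail's wire lying in the notches of both prongs. Its weight is unknown: lower it slowly until the balance has taken just the whole weight before letting go, so that the hook neither jerks, drops nor springs back and is never pushed to the end of its travel. Leave everything else on the table where it is.

Things in the scene. Friction and masses are not known exactly. Their poses are not given: they have to be found in the camera images.
- pail: red metal load pail, 80 mm diameter at the foot, 96 mm over the rim, 70 mm high, a brass disc fixed on its floor; mass unknown, 0.3 to 0.85 kg. Loose on the table. Origin: centre of its underside, z up. The bail's hinge axis lies along the pail's y, 62 mm above the origin (ears reach 57 mm either side)
- grip (a point): centre of the bail's black grip sleeve (14 mm diameter, 30 mm long, turns freely on the wire, so the bail can swing while the sleeve is held), in the middle of the straight top bar, 95 mm from the hinge axis. The bail is a U of 5 mm steel wire, 108 mm between leg centres, bar straight for 88 mm. y runs along the bar, z points from hinge to bar
- bail (a joint): angle of the bail: 0 = upright over the pail, positive = leaning to the pail's -x side, 1.57 = sticking out level there (starts 1.35 to 1.7; goes to 1.8 either way). Sleeve centre in the pail's frame: x = -95 mm * sin(angle), z = 62 mm + 95 mm * cos(angle). Slightly stiff hinge (0.025 N m): it stays where it is left
- balance: the fixed blue sprung balance: grey foot 12 mm high (220 mm long, with a 170 mm wide cross foot), 30 mm square blue column to a height of 242 mm. Origin: on the table straight under the hook's seat; the column stands 100 mm from it along the balance's +x. z up. The hook's prongs point along its -x
- seat (a point): on the hook, midway between its prongs: where the sleeve's centre lies when the bail's wire rests in both notches; 240 mm up when unloaded, moves down with the hook. Axes as the balance's: prongs point to -x, the bar must lie along y. The prongs are 6 mm rods, centres 64 mm apart (y = +-32 mm); sleeve and fingers fit between them
- fork (a joint): how far the hook is pushed down, m: 0 = unloaded, at its upper stop; 0.07 = end of travel (never past 0.065). Spring about 160 N/m, preload about 0.5 N, lightly damped; the pail's weight takes it down 13 to 50 mm. Faster than 0.08 m/s, down or up, is a jerk: it happens if the hand lets go while still carrying or pressing more than about 0.6 N
- tip (a point): midway between the free ends of the two prongs, 19 mm to -x of the seat and 8.5 mm above it. Each prong has an open V notch at the seat, flat for 14 mm, its sides rising 14 mm to the tip and 12 mm (by 22 mm to +x) on the column side, level from there back. The bar's centre passes the tips freely when 20 mm or more above the seat. From 75 mm to +x of the seat is the carriage, its top 11 mm above the seat
- weights: bystander: brass stack of slotted weights, 50 mm diameter, 50 mm high; origin: centre of its underside
- multimeter: bystander: yellow multimeter lying flat, 140 x 75 x 32 mm; origin: centre of its underside
- beaker: bystander: open glass beaker, 68 mm diameter, 85 mm high; origin: centre of its underside
- screwdriver: bystander: screwdriver lying on the table; origin: centre of its underside
- timer: bystander: grey box timer with red button, 70 x 90 x 45 mm; origin: centre of its underside
- spare_mass: bystander: steel cylinder, 40 mm diameter, 40 mm high; origin: centre of its underside

How it is judged:
By the outcome, as a careful person would: the job done as asked, in the order asked, and still so for the second after the job is handed in, with the robot touching nothing.
It also fails if it takes over 72 s, if anything falls off the work surface, if the arm or the gripper's body presses on something with over 40 N, if the wrist force passes 120 N, or if a joint passes its speed limit or range.

## Working session

There is one attempt and no reset: what is moved stays moved. The work goes in short steps, Python scripts to look and compute and a tool call to move; the robot and the scene stay as the last step left them, time stands still between calls to the robot, and variables do not carry over. Pictures are saved under pics/ and viewed, at most 10 in all, crops included, and the job is handed in when it is done.

Besides the shell and the picture viewer there is one more tool, called after "Emit:" by a JSON object that holds its "name" and its "arguments", one argument or row to a line. apply_moves: Moves the arm, as the interface text tells. Its arguments: {"type":"object","properties":{"targets":{"type":"array","items":{"type":"object","properties":{"dp":{"type":"array","items":{"type":"number"}},"yaw":{"type":"number"}}}},"grip":{"type":"number"},"squeeze":{"type":"number"}},"required":["targets"]}

```bash
mkdir -p pics; ls; cat > h.py <<'E'
import numpy as np, cv2
from plant import get_state, cams, r
def cap(name, fn=None):
    s=get_state(); c=cams.capture(name)
    c['s']=s
    if fn: cv2.imwrite('pics/'+fn, c['image'][:,:,::-1])
    if name=='wrist':
        from scipy.spatial.transform import Rotation as Ro
        T=np.eye(4); T[:3,:3]=Ro.from_euler('xyz',s['eef_rot'],degrees=True).as_matrix(); T[:3,3]=s['tcp_pos']
        W=T@np.array(c['T_tool_cam']); c['Rwc']=W[:3,:3]; c['o']=W[:3,3]
    else:
        R=np.array(c['R']); c['Rwc']=R.T; c['o']=-R.T@np.array(c['t'])
    return c
def slopes(c,uv):
    uv=np.atleast_2d(np.array(uv,float))
    K=np.array([[c['fx'],0,c['cx']],[0,c['fy'],c['cy']],[0,0,1]])
    return cv2.undistortPoints(uv[:,None],K,np.array([c['k1'],0,0,0.]))[:,0]
def rays(c,uv):
    s=slopes(c,uv); return np.c_[s,np.ones(len(s))]@c['Rwc'].T
def plane(c,uv,z):
    d=rays(c,uv); return c['o']+d*((z-c['o'][2])/d[:,2])[:,None]
def cloud(c,mask):
    v,u=np.nonzero(mask&(c['range_z']>0)); uv=np.c_[u,v]
    return uv, c['o']+rays(c,uv)*c['range_z'][v,u][:,None]
E
python3 - <<'E'
from h import *
print(get_state())
a=cap('top'); b=cap('side')
im=np.vstack([a['image'],b['image']])
cv2.imwrite('pics/a.png',a['image'][:,:,::-1]);cv2.imwrite('pics/b.png',b['image'][:,:,::-1])
for c in(a,b): print(c['o'],c['Rwc'][:,2],c['fx'],c['k1'])
E
```

```text
pics
{'time_s': 0.0, 'joints': array([ 8.86995039e+01,  2.05905404e+01,  6.32982363e-01, -1.98361094e-02,
       -7.01338392e+01, -1.65066722e+01]), 'qd': array([ 0.04686928, -0.00923218,  0.0621986 ,  0.00821058, -0.02983203,
        0.01161264]), 'joint_torque': array([-4.82042105e-04, -5.82721674e+01,  2.93047446e+01,  6.99722752e+00,
        6.70033711e-03, -1.58403782e-04]), 'tcp_pos': array([0.20630039, 0.6421701 , 0.21232767]), 'eef_rot': array([ 1.79907071e+02, -8.09227333e-03, -1.78139174e+01]), 'contact_force': array([0.26960951, 0.04322856, 0.11012171]), 'moment': array([ 0.01010182,  0.02034843, -0.03836222]), 'gripper_force': 0.0, 'gripper_width': 0.0875871645179349}
[ 0.38103238 -0.00704529  1.51108118] [ 0.12497507  0.01002344 -0.99210925] 474.6327501721616 -0.11612036353961336
[0.4637181  0.79223259 1.13260277] [ 0.06505496 -0.64687392 -0.75981708] 446.2497689180989 -0.022387366780721993
```

View pics/a.png

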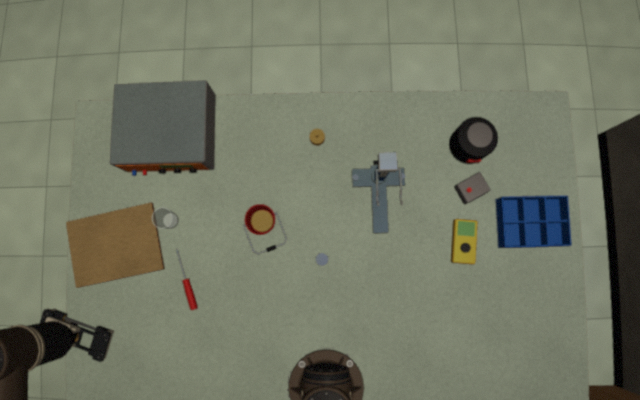

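View pics/b.png

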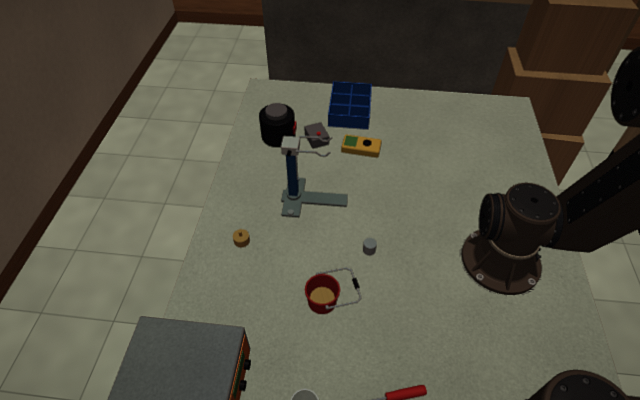

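Top view: pail at (261,220), its black sleeve at (271,248) towards the robot; balance column top at (388,162), prongs at columns ~375 and ~402 pointing down the image (world -x). Side view: pail (322,295), sleeve (355,284), prongs ending near (327,140)/(327,154).

```bash
cat > m.py <<'E'
from h import *
a=cap('top'); b=cap('side')
for n,c,box in(('top',a,(225,195,300,265)),('side',b,(290,255,375,320))):
    im=c['image'].astype(int); m=np.zeros(im.shape[:2],bool); x0,y0,x1,y1=box; m[y0:y1,x0:x1]=1
    R,G,B=im[...,0],im[...,1],im[...,2]
    red=m&(R>70)&(R>2*G)
    dark=m&(im.max(2)<50)&~red
    nl,lab,st,ce=cv2.connectedComponentsWithStats(dark.astype(np.uint8))
    for i in range(1,nl):
        if st[i,4]>8:
            uv,P=cloud(c,lab==i); v,u=np.nonzero(lab==i)
            print(n,'dark',st[i],ce[i],np.median(P,0), plane(c,ce[i],.06)[0], P.min(0),P.max(0), cv2.fitLine(np.c_[u,v].astype(np.float32),2,0,.01,.01).ravel())
    uv,P=cloud(c,red); t=P[P[:,2]>.062]
    print(n,'rim',len(t),t.min(0),t.max(0),(t.min(0)+t.max(0))/2)
    cv2.circle
    # rim circle fit (least squares)
    for z in [0]:
        A=np.c_[2*t[:,:2],np.ones(len(t))]; s=np.linalg.lstsq(A,(t[:,:2]**2).sum(1),rcond=None)[0]; print('circ',s[:2],np.sqrt(s[2]+s[:2]@s[:2]))
c=a
for n,c in(('top',a),('side',b)):
    uv,P=cloud(c,np.ones((400,640),bool))
    k=(P[:,2]>.215)&(P[:,2]<.30)&(P[:,0]>.3)&(P[:,0]<.8)&(abs(P[:,1]+.15)<.2)
    q=P[k]; 
    i=np.argsort(q[:,0]); print(n,k.sum()); print(np.c_[uv[k],(q*1000).round()][i][::max(1,len(i)//45)].astype(int).tolist())
    # foot
    k=(P[:,2]>.006)&(P[:,2]<.02)&(P[:,0]>.35)&(P[:,0]<.8)&(P[:,1]<-.05)&(P[:,1]>-.27)
    q=P[k]; w=q[(q[:,0]<.57)]; print('foot',len(q)); 
    if len(w)>20: print(cv2.fitLine(w[:,:2].astype(np.float32),2,0,.01,.01).ravel(), w.min(0),w.max(0))
E
python3 m.py; python3 -c "
import cv2
a=cv2.imread('pics/a.png');b=cv2.imread('pics/b.png')
z=lambda i,x0,y0,x1,y1:cv2.resize(i[y0:y1,x0:x1],(400,400),interpolation=cv2.INTER_NEAREST)
import numpy as np
cv2.imwrite('pics/z.png',np.hstack([z(a,340,140,440,240),z(b,260,125,350,215)]))"
```

```text
top dark [267 246   8   5  23] [270.65217391 248.13043478] [0.43289479 0.15924514 0.06387612] [0.43264654 0.1605726  0.06      ] [0.42681721 0.14951911 0.05627649] [0.43871841 0.17150957 0.07144787] [  0.92468655  -0.38072935 270.65216    248.13043   ]
top rim 119 [0.47847903 0.14849727 0.06206099] [0.56549776 0.23818166 0.07673026] [0.52198839 0.19333946 0.06939562]
circ [0.52155841 0.19289257] 0.04336220792974608
side dark [307 276  31  20 321] [321.62616822 283.85046729] [0.52534335 0.15907122 0.0448657 ] [0.52325753 0.1718142  0.06      ] [0.4799876  0.14885339 0.01183601] [0.5617765  0.19651745 0.07160589] [ 9.9999970e-01 -7.6626340e-04  3.2162616e+02  2.8385046e+02]
side dark [352 278   7  11  45] [355.06666667 282.77777778] [0.43249862 0.16234281 0.06435534] [0.43243581 0.15849544 0.06      ] [ 0.42379666  0.11028778 -0.00194425] [0.4412779  0.17480937 0.0710897 ] [3.3436850e-01 9.4244242e-01 3.5506668e+02 2.8277777e+02]
side dark [308 300  25  14 141] [318.76595745 308.16312057] [0.52395044 0.23110946 0.02946973] [0.52303692 0.24513115 0.06      ] [0.4894382  0.21185874 0.002
[... 2783 characters left out ...]
47], [293, 139, 649, -195, 250], [293, 137, 650, -202, 251], [292, 140, 651, -190, 249], [291, 142, 652, -181, 250], [289, 152, 654, -148, 240], [288, 154, 655, -139, 240], [288, 152, 657, -148, 240], [288, 146, 658, -162, 250], [287, 152, 660, -151, 236], [287, 146, 662, -163, 249], [287, 143, 663, -175, 250], [287, 141, 665, -186, 248], [285, 151, 667, -155, 237], [285, 144, 668, -169, 251], [286, 137, 670, -199, 251], [284, 144, 672, -172, 248], [283, 145, 673, -162, 253], [283, 142, 675, -175, 253], [282, 145, 677, -166, 249], [282, 142, 679, -177, 251]]
foot 1074
[ 0.99978477  0.02074653  0.5177312  -0.17875335] [ 0.3599414  -0.26755426  0.0060248 ] [ 0.56998586 -0.06195094  0.01896251]
```

View pics/z.png

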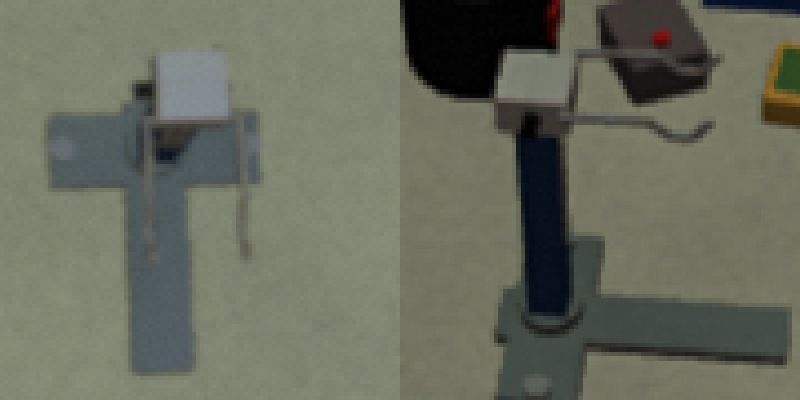

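The crop shows the unloaded hook: both prong notches sit around (150,225)/(245,225) in the top half, and the prong axes run nearly along world x. Estimates: seat about (0.556,-0.180), pail (0.521,0.193) with yaw about 21°, sleeve (0.4325,0.160,~0.06).

Emit:
{"name": "apply_moves", "arguments": {
  "targets": [
    {"dp":[0.226,-0.482,0],"yaw":-51.4},
    {"dp":[0.226,-0.482,0],"yaw":-51.4},
    {"dp":[0.226,-0.482,0],"yaw":-51.4},
    {"dp":[0.226,-0.482,0],"yaw":-51.4},
    {"dp":[0.226,-0.482,0],"yaw":-51.4},
    {"dp":[0.226,-0.482,0],"yaw":-51.4},
    {"dp":[0.226,-0.482,0],"yaw":-51.4},
    {"dp":[0.226,-0.482,0],"yaw":-51.4},
    {"dp":[0.226,-0.482,0],"yaw":-51.4},
    {"dp":[0.226,-0.482,0],"yaw":-51.4},
    {"dp":[0.226,-0.482,0],"yaw":-51.4},
    {"dp":[0.226,-0.482,0],"yaw":-51.4},
    {"dp":[0.226,-0.482,0],"yaw":-51.4},
    {"dp":[0.226,-0.482,0],"yaw":-51.4},
    {"dp":[0.226,-0.482,0],"yaw":-51.4},
    {"dp":[0.226,-0.482,0],"yaw":-51.4},
    {"dp":[0.226,-0.482,0],"yaw":-51.4},
    {"dp":[0.226,-0.482,0],"yaw":-51.4}
  ],
  "grip": 0.23,
  "squeeze": 35
}}

```text
time_s: 1.7
tcp_pos: [0.4321, 0.1616, 0.2132]
eef_rot: [180.0, 0.0, -69.1]
contact_force: [0.1, 0.1, 1.0]
gripper_width: 0.0335
gripper_force: 0.0
```

```bash
python3 - <<'E'
from h import *
s=get_state(); print(s['time_s'],s['tcp_pos'],s['eef_rot'],s['joints'],s['contact_force'],s['gripper_width'])
c=cap('wrist','w1.png'); print(c['o'],c['Rwc'])
im=c['image'].astype(int)
dark=(im.max(2)<50)
nl,lab,st,ce=cv2.connectedComponentsWithStats(dark.astype(np.uint8))
for i in range(1,nl):
    if st[i,4]>150:
        uv,P=cloud(c,lab==i)
        print(st[i],ce[i],np.median(P,0) if len(P) else None, plane(c,ce[i],.06)[0])
E
```

```text
1.7 [0.43212482 0.16158229 0.21321467] [ 1.79996469e+02  3.28550391e-03 -6.91171698e+01] [ 4.50637785e+01 -5.60477078e-02 -2.50428682e+01 -4.90219901e-03
 -6.50150547e+01 -2.41788775e+01] [0.06847514 0.0726854  1.02962917] 0.03354771432700467
[0.45644493 0.09484096 0.38448381] [[-9.33845759e-01 -3.44856611e-01 -9.49000340e-02]
 [-3.57675918e-01  9.00234142e-01  2.48286985e-01]
 [-1.91157666e-04  2.65805205e-01 -9.64026741e-01]]
[610 121  30  73 501] [622.14770459 157.79441118] [0.11322055 0.0227787  0.00583263] [0.16056316 0.0327727  0.06      ]
[    0   229   640   171 44675] [297.07534415 334.70066032] [0.45944509 0.13941708 0.32913049] [0.39235159 0.34204224 0.06      ]
[  388   229   244    94 12014] [470.32337273 273.77717663] [0.40994611 0.1173952  0.31553852] [0.24151303 0.20043125 0.06      ]
[246 233 125  35 961] [306.52965661 257.27991675] [0.44887247 0.14618597 0.25680488] [0.41605221 0.24613592 0.06      ]
[269 293  15  27 325] [275.2        304.79076923] [0.44677921 0.17122265 0.27244717] [0.42879482 0.31366138 0.06      ]
[360 293  15  28 323] [368.04643963 304.87616099] [0.41282744 0.15823948 0.272429  ] [0.33097684 0.27629912 0.06      ]
```

View pics/w1.png

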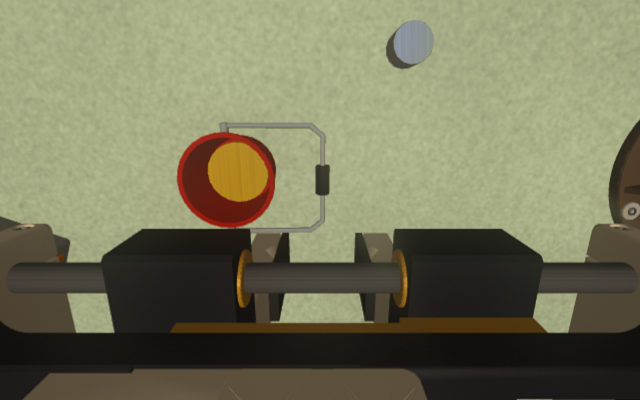

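The wrist view shows the pail at (227,180), the sleeve upright at (322,180) and the finger centre line near u=321, so the grasp line is aligned. Next I'll locate the sleeve precisely.

```bash
python3 - <<'E'
from h import *
c=cap('wrist'); im=c['image'].astype(int)
m=np.zeros((400,640),bool); m[155:205,305:340]=1
d=m&(im.max(2)<75); v,u=np.nonzero(d); ctr=[(u.min()+u.max()+0)/2,(v.min()+v.max())/2]
print(u.min(),u.max(),v.min(),v.max(),d.sum(),plane(c,ctr,.055),plane(c,ctr,.065))
uv,P=cloud(c,d); print(np.median(P,0),np.percentile(P[:,2],[10,50,90]))
red=(im[...,0]>70)&(im[...,0]>2*im[...,1]); red[230:]=0
uv,P=cloud(c,red); t=P[P[:,2]>.066]
A=np.c_[2*t[:,:2],np.ones(len(t))]; s=np.linalg.lstsq(A,(t[:,:2]**2).sum(1),rcond=None)[0]; print('rim',s[:2],np.sqrt(s[2]+s[:2]@s[:2]))
hu=cv2.convexHull(np.argwhere(red)[:,::-1].astype(np.float32))[:,0]; e=plane(c,hu,.07)[:,:2]
print('hull',cv2.minEnclosingCircle(e.astype(np.float32)))
# bar rows
for v in (140,145,150,212,217): 
    row=im[v,300:345].sum(1); print(v,300+np.argsort(row)[:6].mean(), plane(c,[300+np.argsort(row)[:6].mean(),v],.06)[0])
E
```

```text
316 328 165 194 377 [[0.43077207 0.16106677 0.055     ]] [[0.43155144 0.1590579  0.065     ]]
[0.43137658 0.15951234 0.06369379] [0.06142288 0.06369379 0.06486377]
rim [0.51938599 0.19347228] 0.044963390391380816
hull ((0.5180165767669678, 0.19162851572036743), 0.050151508301496506)
140 322.5 [0.44484466 0.12302402 0.06      ]
145 318.6666666666667 [0.44661979 0.12890826 0.06      ]
150 320.1666666666667 [0.443496   0.13295684 0.06      ]
212 322.5 [0.41833087 0.192063   0.06      ]
217 319.3333333333333 [0.41945264 0.19835487 0.06      ]
```

Emit:
{"name": "apply_moves", "arguments": {
  "targets": [
    {"dp":[-0.001,-0.001,-0.03],"yaw":0},
    {"dp":[-0.001,-0.001,-0.06],"yaw":0},
    {"dp":[-0.001,-0.001,-0.09],"yaw":0},
    {"dp":[-0.001,-0.001,-0.115],"yaw":0},
    {"dp":[-0.001,-0.001,-0.13],"yaw":0},
    {"dp":[-0.001,-0.001,-0.142],"yaw":0},
    {"dp":[-0.001,-0.001,-0.142],"yaw":0},
    {"dp":[-0.001,-0.001,-0.142],"yaw":0},
    {"dp":[-0.001,-0.001,-0.142],"yaw":0}
  ]
}}

```text
time_s: 2.55
tcp_pos: [0.4318, 0.1603, 0.072]
eef_rot: [-180.0, 0.0, -69.1]
contact_force: [0.6, 0.9, 1.2]
gripper_width: 0.0336
gripper_force: 0.0
```

```bash
python3 - <<'E'
from h import *
s=get_state(); print(s['time_s'],s['tcp_pos'],s['eef_rot'],s['contact_force'])
c=cap('wrist','w2.png')
E
```

```text
2.55 [0.43183314 0.16034239 0.07199496] [-1.79950939e+02  5.05609991e-03 -6.91490303e+01] [0.6087146  0.87263057 1.19412288]
```

View pics/w2.png

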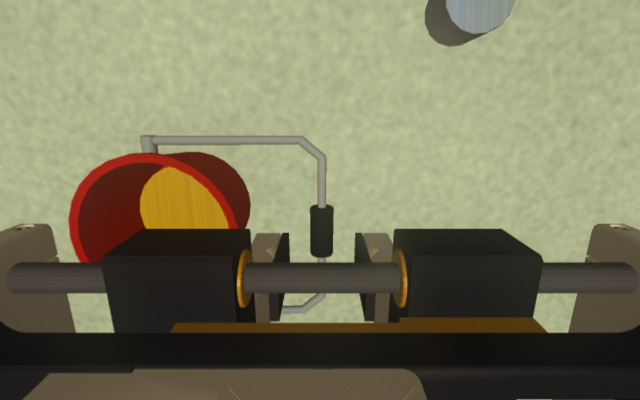

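The sleeve at (321,230) lies between the two fingertips, slightly to the camera side. Go 2 mm lower and close gently, then squeeze.

Emit:
{"name": "apply_moves", "arguments": {
  "targets": [
    {"dp":[0,0,-0.002],"yaw":0},
    {"dp":[0,0,-0.002],"yaw":0},
    {"dp":[0,0,-0.002],"yaw":0},
    {"dp":[0,0,-0.002],"yaw":0},
    {"dp":[0,0,-0.002],"yaw":0},
    {"dp":[0,0,-0.002],"yaw":0},
    {"dp":[0,0,-0.002],"yaw":0},
    {"dp":[0,0,-0.002],"yaw":0}
  ],
  "grip": 1,
  "squeeze": 25
}}

```text
time_s: 3.27
tcp_pos: [0.4315, 0.1596, 0.0693]
eef_rot: [-180.0, 0.0, -69.2]
contact_force: [-0.3, -0.1, -0.5]
gripper_width: 0.0005
gripper_force: 0.0
```

```bash
python3 - <<'E'
from h import *
s=get_state(); print(s['time_s'],s['gripper_width'],s['gripper_force'])
c=cap('wrist'); b=cap('side')
x=b['image'][250:330,280:380]
cv2.imwrite('pics/w3.png',np.hstack([c['image'][180:340,220:420],cv2.resize(x,(200,160))])[:,:,::-1].repeat(2,0).repeat(2,1))
im=c['image'].astype(int)
m=np.zeros((400,640),bool); m[200:262,300:345]=1
uv,P=cloud(c,m&(im.max(2)<60)); print(np.percentile(P,[10,50,90],axis=0))
# tips depth
m[:]=0; m[255:330,250:400]=1; uv,P=cloud(c,m); print(np.percentile(P[:,2],[1,5,25,50]))
E
```

```text
3.2667 0.0005079313941886113 0.0
[[0.43018946 0.12213203 0.06203866]
 [0.43621431 0.14963293 0.09842141]
 [0.44798144 0.15552767 0.16741633]]
[0.10939566 0.12874281 0.17112212 0.17192625]
```

View pics/w3.png

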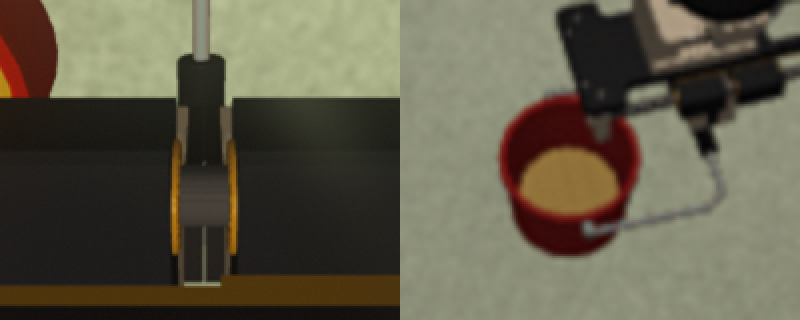

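Fingers are shut (seam at (201,230)) with the sleeve visible below/behind them: it slipped out. Open and re-measure the sleeve.

Emit:
{"name": "apply_moves", "arguments": {
  "targets": [
    {"dp":[0,0,0],"yaw":0},
    {"dp":[0,0,0],"yaw":0},
    {"dp":[0,0,0],"yaw":0},
    {"dp":[0,0,0],"yaw":0}
  ],
  "grip": 0.23
}}

```text
time_s: 3.7
tcp_pos: [0.4314, 0.1596, 0.0693]
eef_rot: [-180.0, 0.0, -69.2]
contact_force: [0.3, 0.0, 0.2]
gripper_width: 0.0216
gripper_force: 0.0
```

```bash
python3 - <<'E'
from h import *
s=get_state(); print(s['time_s'],s['tcp_pos'],s['gripper_width'],s['contact_force'])
c=cap('wrist'); im=c['image'].astype(int)
cv2.imwrite('pics/w4.png',c['image'][:,:,::-1])
for v in range(195,275,6):
    d=np.nonzero(im[v,295:350].max(1)<60)[0]+295
    if len(d):
        uv=[d.mean(),v]; z=c['range_z'][v,int(d.mean())]
        print(v,d.min(),d.max(),(c['o']+rays(c,uv)*z).round(4))
E
```

```text
3.7 [0.43144502 0.15964849 0.06926812] 0.021620646913485597 [0.31104904 0.02054398 0.17303791]
207 315 326 [[0.4359 0.1443 0.06  ]]
213 309 331 [[0.436  0.1471 0.0632]]
219 309 331 [[0.4349 0.15   0.0647]]
225 310 331 [[0.4334 0.1531 0.0652]]
231 310 331 [[0.4322 0.1563 0.0655]]
237 295 349 [[0.4306 0.1598 0.0652]]
243 295 349 [[0.4291 0.1636 0.0643]]
249 295 349 [[0.4275 0.1669 0.0645]]
255 295 349 [[0.4264 0.1703 0.0651]]
261 295 349 [[0.4228 0.1759 0.0596]]
267 295 349 [[0.4414 0.13   0.1634]]
```

```bash
python3 - <<'E'
from h import *
c=cap('wrist'); b=cap('side'); s=get_state(); p=np.array(s['tcp_pos'])
from scipy.spatial.transform import Rotation as Ro
R=Ro.from_euler('xyz',s['eef_rot'],degrees=True).as_matrix()
for n,k in(('w',c),('s',b)):
    uv,P=cloud(k,np.ones((400,640),bool)); L=(P-p)@R   # tool coords
    m=(abs(L[:,0])<.03)&(abs(L[:,1])<.06)&(L[:,2]>-.04)&(L[:,2]<.04)
    L=L[m]*1000; uv=uv[m]; print(n,len(L))
    H,ye,ze=np.histogram2d(L[:,1],L[:,2],bins=[np.arange(-60,61,6),np.arange(-40,41,5)])
    print(ze.astype(int)); [print(int(y),h.astype(int)) for y,h in zip(ye,H)]
E
python3 -c "
import cv2
i=cv2.imread('pics/w4.png');cv2.imwrite('pics/w5.png',cv2.resize(i[190:340,220:420],(800,600),interpolation=cv2.INTER_CUBIC))"
```

```text
w 3861
[-40 -35 -30 -25 -20 -15 -10  -5   0   5  10  15  20  25  30  35  40]
-60 [  0   0   0   0   0   0   0 143  57   1  42  51  49  46  42  43]
-54 [  0   0   0   0   0   0   0 182  94   0  34  58  51  44  43  39]
-48 [ 0  0  0  0  0  0  0  6 10  0  0  0  0  0  0  0]
-42 [0 0 0 0 0 0 0 0 0 0 0 0 0 0 0 0]
-36 [0 0 0 0 0 0 0 0 0 0 0 0 0 0 0 0]
-30 [ 2 11 16 19 10  0  0  0  0  0  0  0  0  0  0  0]
-24 [70 63 50 47 17  0  0  0  0  0  0  0  0  0  0  0]
-18 [ 40 105  61  47  35   8   0   0   0   0   0   0   0   0   0   0]
-12 [17 14 14 18 28  4  0  0  0 34 13  0  0  0  0  0]
-6 [  0   0   0   0   0   0   0   0 124 450  53   1   0   0   0   0]
0 [  0   0   0   0   0   0   0   0 154 461  58   3   0   0   0   0]
6 [ 0  0  0  0  0  0  0  0  0 66 15  0  0  0  0  0]
12 [53 52 50 56 57 12  0  0  0  0  0  0  0  0  0  0]
18 [ 49 112  49  49  17   0   0   0   0   0   0   0   0   0   0   0]
24 [23 33 31 39 16  0  0  0  0  0  0  0  0  0  0  0]
30 [0 0 0 0 0 0 0 0 0 0 0 0 0 0 0 0]
36 [0 0 0 0 0 0 0 0 0 0 0 0 0 0 0 0]
42 [0 0 0 0 0 0 0 0 0 0 0 0 0 0 0 0]
48 [0 0 0 0 0 0 0 0 0 0 0 0 0 0 0 0]
54 [0 0 0
[... 198 characters left out ...]
8 [0 0 0 0 0 0 0 2 1 1 0 0 0 0 0 0]
-42 [0 0 0 0 0 0 0 0 0 0 0 0 0 0 0 0]
-36 [0 0 0 0 0 0 0 0 0 0 0 0 0 0 0 0]
-30 [0 2 2 2 0 0 0 0 0 0 0 0 0 0 0 0]
-24 [0 1 5 1 1 0 0 0 0 0 0 0 0 0 0 0]
-18 [0 1 0 2 1 0 0 0 0 0 0 0 0 0 0 0]
-12 [0 0 0 0 0 0 0 0 0 0 0 0 0 0 0 0]
-6 [ 0  0  0  0  0  0  0  0  5 20  3  0  0  0  0  0]
0 [ 0  0  0  0  0  0  0  0 11 10  0  0  0  0  0  0]
6 [0 0 0 0 0 0 0 0 1 1 1 0 0 0 0 0]
12 [4 2 3 3 3 1 0 0 0 0 0 0 0 0 0 0]
18 [0 4 1 2 0 0 0 0 0 0 0 0 0 0 0 0]
24 [2 1 4 1 0 0 0 0 0 0 0 0 0 0 0 0]
30 [1 1 0 0 1 0 0 0 0 0 0 0 0 0 0 0]
36 [0 0 0 0 0 0 0 0 0 0 0 0 0 0 0 0]
42 [0 0 0 0 0 0 0 0 0 0 0 0 0 0 0 0]
48 [0 0 0 0 0 0 0 0 0 0 0 0 0 0 0 0]
54 [0 0 0 0 0 0 0 0 0 0 0 0 0 0 0 0]
```

View pics/w5.png

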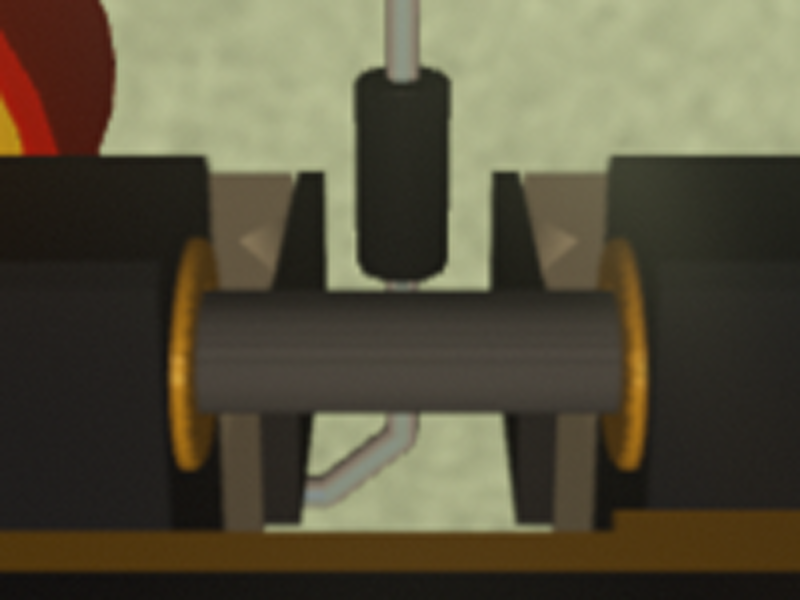

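The picture shows the pads' tips at about (312,230)/(505,230) with the sleeve (402,175) seen deeper. Depth puts the tips ~12 mm behind the reported TCP, not 22 mm ahead, so they closed above the sleeve. I'll check the gripper profile for clearance before going lower.

```bash
python3 - <<'E'
from h import *
c=cap('wrist'); s=get_state(); p=np.array(s['tcp_pos']); print(s['gripper_width'],c['fx'],np.array(c['T_tool_cam']).round(4))
from scipy.spatial.transform import Rotation as Ro
R=Ro.from_euler('xyz',s['eef_rot'],degrees=True).as_matrix()
uv,P=cloud(c,np.ones((400,640),bool)); L=(P-p)@R*1000
m=(uv[:,1]>225)&(L[:,2]<-6); L=L[m]
for y in range(-120,121,10):
    q=L[(L[:,1]>=y)&(L[:,1]<y+10)]
    if len(q): print(y,len(q),np.percentile(q[:,2],[50,90,99,100]).round(),q[:,0].min().round(),q[:,0].max().round())
E
```

```text
0.03270218098663643 327.9226012678009 [[ 1.300e-03 -9.640e-01 -2.658e-01  7.100e-02]
 [ 1.000e+00  1.300e-03  1.000e-04  1.100e-03]
 [ 3.000e-04 -2.658e-01  9.640e-01 -1.713e-01]
 [ 0.000e+00  0.000e+00  0.000e+00  1.000e+00]]
-90 874 [-88. -81. -79. -78.] -0.0 39.0
-80 5113 [-92. -83. -80. -79.] 0.0 39.0
-70 1782 [-97. -94. -92. -90.] 17.0 32.0
-60 3661 [-118.  -96.  -93.  -91.] 17.0 32.0
-50 7109 [-104.  -99.  -86.  -83.] 17.0 39.0
-40 7847 [-104.  -98.  -86.  -20.] 10.0 39.0
-30 8493 [-104.  -90.  -24.  -18.] 5.0 39.0
-20 7950 [-104.  -60.  -20.  -13.] -11.0 39.0
-10 5251 [-118.  -96.  -92.  -91.] 21.0 32.0
0 5258 [-118.  -96.  -92.  -91.] 21.0 32.0
10 5970 [-114.  -60.  -19.  -12.] -11.0 35.0
20 9548 [-103.  -76.  -24.  -15.] -10.0 39.0
30 7819 [-104.  -97.  -84.  -18.] 10.0 39.0
40 7806 [-105.  -98.  -86.  -83.] -3.0 39.0
50 4244 [-119.  -97.  -93.  -84.] -2.0 39.0
60 2038 [-97. -94. -92. -90.] 7.0 32.0
70 1195 [-96. -93. -91. -91.] 12.0 39.0
80 4772 [-89. -82. -80. -78.] -27.0 39.0
```

Body bottom is 66 mm behind the tips, consistent with a ~34 mm offset. Lower 32 mm with clearance intact, sleeve still between the fingers.

Emit:
{"name": "apply_moves", "arguments": {
  "targets": [
    {"dp":[-0.001,-0.001,-0.008],"yaw":0},
    {"dp":[-0.001,-0.001,-0.016],"yaw":0},
    {"dp":[-0.001,-0.001,-0.024],"yaw":0},
    {"dp":[-0.001,-0.001,-0.032],"yaw":0},
    {"dp":[-0.001,-0.001,-0.032],"yaw":0},
    {"dp":[-0.001,-0.001,-0.032],"yaw":0}
  ]
}}

```text
time_s: 4.4
tcp_pos: [0.43, 0.1582, 0.0364]
eef_rot: [179.9, -0.0, -69.2]
contact_force: [-0.3, 1.5, 0.7]
gripper_width: 0.0336
gripper_force: 0.0
```

Emit:
{"name": "apply_moves", "arguments": {
  "targets": [
    {"dp":[0,0,0],"yaw":0},
    {"dp":[0,0,0],"yaw":0},
    {"dp":[0,0,0],"yaw":0},
    {"dp":[0,0,0],"yaw":0},
    {"dp":[0,0,0],"yaw":0},
    {"dp":[0,0,0],"yaw":0}
  ],
  "grip": 1,
  "squeeze": 25
}}

```text
time_s: 4.9
tcp_pos: [0.4313, 0.1593, 0.0378]
eef_rot: [-179.9, 0.0, -69.2]
contact_force: [3.0, 1.1, 0.1]
gripper_width: 0.0132
gripper_force: 25.0
```

```bash
python3 - <<'E'
from h import *
s=get_state(); print(s['time_s'],s['tcp_pos'],s['gripper_width'],s['contact_force'],s['gripper_force'])
c=cap('wrist'); im=c['image'].astype(int)
cv2.imwrite('pics/w6.png',c['image'][:,:,::-1])
red=(im[...,0]>70)&(im[...,0]>2*im[...,1]); red[225:]=0
uv,P=cloud(c,red); t=P[P[:,2]>.066]
A=np.c_[2*t[:,:2],np.ones(len(t))]; q=np.linalg.lstsq(A,(t[:,:2]**2).sum(1),rcond=None)[0]; print('rim',q[:2],np.sqrt(q[2]+q[:2]@q[:2]),np.percentile(t[:,2],[50,95]))
E
```

```text
4.9 [0.43130795 0.1593282  0.03777468] 0.013164638187999166 [2.99472359 1.11940875 0.0983106 ] 24.999621212482452
rim [0.51822179 0.19114626] 0.0438574195967066 [0.07002797 0.07119578]
```

Sleeve gripped (13.2 mm). Raise the bail along its arc, first to about 30° from upright.

Emit:
{"name": "apply_moves", "arguments": {
  "targets": [
    {"dp":[0.0015,0.001,0.004],"yaw":0},
    {"dp":[0.0017,0.001,0.012],"yaw":0},
    {"dp":[0.0023,0.0013,0.0205],"yaw":0},
    {"dp":[0.004,0.0018,0.0285],"yaw":0},
    {"dp":[0.0063,0.0027,0.0365],"yaw":0},
    {"dp":[0.0094,0.0038,0.0441],"yaw":0},
    {"dp":[0.0129,0.0052,0.0515],"yaw":0},
    {"dp":[0.0172,0.0067,0.0585],"yaw":0},
    {"dp":[0.0218,0.0085,0.0651],"yaw":0},
    {"dp":[0.0271,0.0105,0.0712],"yaw":0},
    {"dp":[0.0327,0.0126,0.0768],"yaw":0},
    {"dp":[0.039,0.015,0.0818],"yaw":0},
    {"dp":[0.0454,0.0175,0.0863],"yaw":0},
    {"dp":[0.0454,0.0175,0.0863],"yaw":0},
    {"dp":[0.0454,0.0175,0.0863],"yaw":0}
  ]
}}

```text
time_s: 6.2
tcp_pos: [0.4769, 0.1763, 0.1246]
eef_rot: [-180.0, -0.0, -69.2]
contact_force: [-5.0, -2.2, 8.7]
gripper_width: 0.0135
gripper_force: 25.0
```

```bash
cat > rim.py <<'E'
from h import *
s=get_state(); print(s['time_s'],s['tcp_pos'],s['gripper_width'],s['contact_force'],s['gripper_force'])
for n,bx in (('top',(225,190,300,265)),('side',(290,255,375,325))):
    c=cap(n); im=c['image'].astype(int); red=(im[...,0]>70)&(im[...,0]>2*im[...,1]); m=np.zeros_like(red); m[bx[1]:bx[3],bx[0]:bx[2]]=1
    uv,P=cloud(c,red&m); t=P[P[:,2]>.062]
    A=np.c_[2*t[:,:2],np.ones(len(t))]; q=np.linalg.lstsq(A,(t[:,:2]**2).sum(1),rcond=None)[0]; print(n,len(t),q[:2],np.sqrt(q[2]+q[:2]@q[:2]),np.percentile(P[:,2],[2,50,95]))
E
python3 rim.py
```

```text
6.2 [0.47694619 0.1762949  0.12461974] 0.013511321771007327 [-4.95276853 -2.18393542  8.66854231] 24.999732971191406
top 27 [0.52243482 0.18885936] 0.039440946354467626 [0.00392422 0.06501926 0.07501873]
side 160 [0.51874841 0.19376144] 0.04525206532493573 [0.00877549 0.06995367 0.07512244]
```

Bail is in ~10 N compression; back off radially 2 mm and check.

Emit:
{"name": "apply_moves", "arguments": {
  "targets": [
    {"dp":[-0.0005,-0.0002,0.001],"yaw":0},
    {"dp":[-0.001,-0.0004,0.0018],"yaw":0},
    {"dp":[-0.001,-0.0004,0.0018],"yaw":0},
    {"dp":[-0.001,-0.0004,0.0018],"yaw":0}
  ]
}}

```text
time_s: 6.63
tcp_pos: [0.4753, 0.1761, 0.1253]
eef_rot: [-180.0, 0.0, -69.2]
contact_force: [1.1, -0.1, -1.7]
gripper_width: 0.0131
gripper_force: 25.0
```

Emit:
{"name": "apply_moves", "arguments": {
  "targets": [
    {"dp":[0.0045,0.0017,0.0028],"yaw":0},
    {"dp":[0.009,0.0034,0.0052],"yaw":0},
    {"dp":[0.014,0.0053,0.0072],"yaw":0},
    {"dp":[0.019,0.0072,0.0089],"yaw":0},
    {"dp":[0.024,0.0091,0.0102],"yaw":0},
    {"dp":[0.029,0.011,0.0113],"yaw":0},
    {"dp":[0.029,0.011,0.0113],"yaw":0},
    {"dp":[0.029,0.011,0.0113],"yaw":0}
  ]
}}

```text
time_s: 7.3
tcp_pos: [0.504, 0.1867, 0.1364]
eef_rot: [180.0, -0.0, -69.2]
contact_force: [-0.5, 0.1, -1.8]
gripper_width: 0.0134
gripper_force: 25.0
```

```bash
python3 rim.py
```

```text
7.3 [0.50402167 0.18671132 0.13644352] 0.01335628398073421 [-0.52242467  0.08193303 -1.8059435 ] 24.997578263282776
top 42 [0.51191666 0.19077623] 0.04394896454141774 [0.00104377 0.06844263 0.07640396]
side 153 [0.51159312 0.19066067] 0.04493732970859809 [0.01440881 0.07035041 0.07390944]
```

Emit:
{"name": "apply_moves", "arguments": {
  "targets": [
    {"dp":[0.002,0.0008,-0.0002],"yaw":0},
    {"dp":[0.004,0.0016,-0.0002],"yaw":0},
    {"dp":[0.006,0.0024,0],"yaw":0},
    {"dp":[0.0078,0.0032,0],"yaw":0},
    {"dp":[0.0078,0.0032,0],"yaw":0},
    {"dp":[0.0078,0.0032,0],"yaw":0}
  ]
}}

```text
time_s: 7.9
tcp_pos: [0.512, 0.19, 0.1369]
eef_rot: [-180.0, -0.0, -69.2]
contact_force: [0.5, -0.3, -1.3]
gripper_width: 0.013
gripper_force: 25.0
```

```bash
python3 rim.py; python3 - <<'E'
from h import *
a=cap('wrist'); b=cap('side'); t=cap('top')
z=lambda i,x0,y0,x1,y1:cv2.resize(i[y0:y1,x0:x1],(400,400),interpolation=cv2.INTER_CUBIC)
cv2.imwrite('pics/u1.png',np.hstack([z(b['image'],270,220,390,340),z(a['image'],120,100,420,400)])[:,:,::-1])
E
```

```text
7.9 [0.51197374 0.19001712 0.13685252] 0.012994476644921964 [ 0.484705   -0.32416465 -1.3064822 ] 24.997853636741638
top 46 [0.51233269 0.19016299] 0.043258960580570376 [0.00356766 0.0673186  0.07392818]
side 150 [0.511578   0.19060403] 0.04489991099696499 [0.01401575 0.07009435 0.0746792 ]
```

View pics/u1.png

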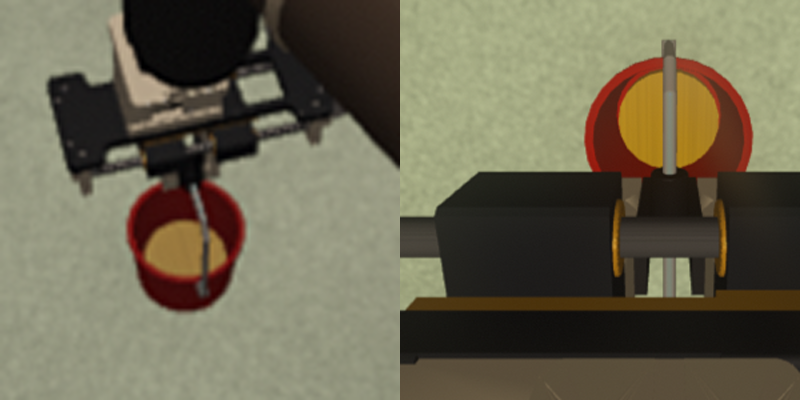

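Side crop: bail rises from the pail to the fingers; wrist crop: bar runs vertically at u≈668, centred over the pail — it is upright with the pail standing. Now firm the grip and lift slowly.

Emit:
{"name": "apply_moves", "arguments": {
  "targets": [
    {"dp":[0,0,0],"yaw":0},
    {"dp":[0,0,0],"yaw":0},
    {"dp":[0,0,0.001],"yaw":0},
    {"dp":[0,0,0.002],"yaw":0},
    {"dp":[0,0,0.004],"yaw":0},
    {"dp":[0,0,0.007],"yaw":0},
    {"dp":[0,0,0.012],"yaw":0},
    {"dp":[0,0,0.018],"yaw":0},
    {"dp":[0,0,0.026],"yaw":0},
    {"dp":[0,0,0.034],"yaw":0},
    {"dp":[0,0,0.043],"yaw":0},
    {"dp":[0,0,0.052],"yaw":0},
    {"dp":[0,0,0.062],"yaw":0},
    {"dp":[0,0,0.072],"yaw":0},
    {"dp":[0,0,0.082],"yaw":0},
    {"dp":[0,0,0.092],"yaw":0},
    {"dp":[0,0,0.102],"yaw":0},
    {"dp":[0,0,0.11],"yaw":0},
    {"dp":[0,0,0.115],"yaw":0},
    {"dp":[0,0,0.117],"yaw":0}
  ],
  "squeeze": 40
}}

```text
time_s: 9.82
tcp_pos: [0.5119, 0.1901, 0.2547]
eef_rot: [-179.9, 0.0, -69.2]
contact_force: [-0.5, -0.0, -4.9]
gripper_width: 0.0131
gripper_force: 40.0
```

```bash
python3 - <<'E'
from h import *
s=get_state(); print(s['time_s'],s['tcp_pos'],s['contact_force'],s['gripper_width'],s['gripper_force'])
for n in('top','side'):
    c=cap(n); uv,P=cloud(c,np.ones((400,640),bool))
    k=(P[:,2]>.225)&(P[:,2]<.27)&(P[:,0]>.53)&(P[:,0]<.622)&(P[:,1]<-.12)&(P[:,1]>-.24); u=uv[k];p=P[k]
    # rays onto a plane at the prong's height (rear level part)
    for nm,sg in(('L',p[:,1]>-.18),('R',p[:,1]<-.18)):
        q=p[sg]; uu=u[sg]; rear=(q[:,0]>.582); e=plane(c,uu[rear],.252)[:,:2]
        f=cv2.fitLine(e.astype(np.float32),2,0,.001,.001).ravel()
        y58=f[3]+f[1]/f[0]*(.60-f[2]); print(n,nm,'yaw',np.degrees(np.arctan(f[1]/f[0])),'y@.60',y58,'minx',q[:,0].min(),np.sort(q[:,0])[:5])
    # foot long arm via image centre line
    k=(P[:,2]>.004)&(P[:,2]<.02)&(P[:,0]>.44)&(P[:,0]<.53)&(abs(P[:,1]+.18)<.04)
    e=plane(c,uv[k],.012)[:,:2]; im=c['image'][uv[k][:,1],uv[k][:,0]].astype(int); e=e[(im[:,2]>im[:,1]-3)]
    xs=np.arange(.445,.53,.008); mid=[np.mean([e[abs(e[:,0]-x)<.004][:,1].min(),e[abs(e[:,0]-x)<.004][:,1].max()]) for x in xs if (abs(e[:,0]-x)<.004).sum()>3]
    if len(mid)==len(xs): print(n,'foot',np.polyfit(xs-.556,mid,1))
E
```

```text
9.8167 [0.51191696 0.19011704 0.25471516] [-5.28942785e-01 -1.10574274e-03 -4.88964353e+00] 0.013071786756333335 39.9965500831604
top L yaw -0.3076215 y@.60 -0.14752853 minx 0.5355071099955817 [0.53550711 0.53638882 0.53830295 0.53840171 0.54158308]
top R yaw 3.0645423 y@.60 -0.21180917 minx 0.5373924202456662 [0.53739242 0.53808673 0.53994967 0.54319136 0.54323494]
side L yaw -11.054744 y@.60 -0.13792841 minx 0.6125040188501695 [0.61250402 0.61481294 0.61539921 0.61804536 0.61839364]Traceback (most recent call last):
  File "<stdin>", line 8, in <module>
  File "h.py", line 21, in plane
    d=rays(c,uv); return c['o']+d*((z-c['o'][2])/d[:,2])[:,None]
  File "h.py", line 19, in rays
    s=slopes(c,uv); return np.c_[s,np.ones(len(s))]@c['Rwc'].T
  File "h.py", line 17, in slopes
    return cv2.undistortPoints(uv[:,None],K,np.array([c['k1'],0,0,0.]))[:,0]
           ~~~~~~~~~~~~~~~~~~~^^^^^^^^^^^^^^^^^^^^^^^^^^^^^^^^^^^^^^^^^
cv2.error: OpenCV(4.12.0) /io/opencv/modules/calib3d/src/undistort.dispatch.cpp:347: error: (-215:Assertion failed) CV_IS_MAT(_src) && CV_IS_MAT(_dst) && (_src->rows == 1 || _src->cols == 1) && (_dst->rows == 1 || _dst->cols == 1) && _src->cols + _src->rows - 1 == _dst->rows + _dst->cols - 1 && (CV_MAT_TYPE(_src->type) == CV_32FC2 || CV_MAT_TYPE(_src->type) == CV_64FC2) && (CV_MAT_TYPE(_dst->type) == CV_32FC2 || CV_MAT_TYPE(_dst->type) == CV_64FC2) in function 'cvUndistortPointsInternal'
```

Weight about 5–6 N. Carry it to in front of the prongs, with ramps, turning to balance yaw ≈1.4°.

Emit:
{"name": "apply_moves", "arguments": {
  "targets": [
    {"dp":[-0.001,-0.002,0],"yaw":0},
    {"dp":[-0.002,-0.006,0],"yaw":-0.5},
    {"dp":[-0.004,-0.012,0],"yaw":-1},
    {"dp":[-0.006,-0.02,0],"yaw":-2},
    {"dp":[-0.008,-0.03,0],"yaw":-3},
    {"dp":[-0.011,-0.042,0],"yaw":-4},
    {"dp":[-0.014,-0.054,0],"yaw":-5},
    {"dp":[-0.017,-0.066,0],"yaw":-6},
    {"dp":[-0.02,-0.078,0],"yaw":-7},
    {"dp":[-0.023,-0.09,0],"yaw":-8},
    {"dp":[-0.026,-0.102,0],"yaw":-9},
    {"dp":[-0.029,-0.114,0],"yaw":-10},
    {"dp":[-0.032,-0.126,0],"yaw":-11},
    {"dp":[-0.035,-0.138,0],"yaw":-12},
    {"dp":[-0.038,-0.15,0],"yaw":-13},
    {"dp":[-0.04,-0.162,0],"yaw":-14},
    {"dp":[-0.042,-0.174,0],"yaw":-15},
    {"dp":[-0.042,-0.186,0],"yaw":-16},
    {"dp":[-0.042,-0.198,0],"yaw":-17},
    {"dp":[-0.042,-0.21,0],"yaw":-18}
  ]
}}

```text
time_s: 11.58
tcp_pos: [0.4695, -0.0213, 0.2537]
eef_rot: [-180.0, -0.0, -87.3]
contact_force: [-0.5, -0.1, -5.5]
gripper_width: 0.0128
gripper_force: 40.0
```

Emit:
{"name": "apply_moves", "arguments": {
  "targets": [
    {"dp":[0,-0.012,0],"yaw":-0.5},
    {"dp":[0,-0.024,0],"yaw":-1},
    {"dp":[0,-0.036,0],"yaw":-1.4},
    {"dp":[0,-0.048,0],"yaw":-1.4},
    {"dp":[0,-0.06,0],"yaw":-1.4},
    {"dp":[0,-0.072,0],"yaw":-1.4},
    {"dp":[0,-0.084,0],"yaw":-1.4},
    {"dp":[0,-0.096,0],"yaw":-1.4},
    {"dp":[0,-0.108,0],"yaw":-1.4},
    {"dp":[0,-0.12,0],"yaw":-1.4},
    {"dp":[0,-0.131,0],"yaw":-1.4},
    {"dp":[0,-0.141,0],"yaw":-1.4},
    {"dp":[0,-0.149,0],"yaw":-1.4},
    {"dp":[0,-0.156,0],"yaw":-1.4},
    {"dp":[0,-0.161,0],"yaw":-1.4},
    {"dp":[0,-0.163,0],"yaw":-1.4},
    {"dp":[0,-0.163,0],"yaw":-1.4},
    {"dp":[0,-0.163,0],"yaw":-1.4},
    {"dp":[0,-0.163,0],"yaw":-1.4},
    {"dp":[0,-0.163,0],"yaw":-1.4}
  ]
}}

```text
time_s: 13.25
tcp_pos: [0.4697, -0.1827, 0.2537]
eef_rot: [-180.0, 0.0, -88.6]
contact_force: [0.5, 0.4, -4.5]
gripper_width: 0.0131
gripper_force: 40.0
```

```bash
python3 - <<'E'
from h import *
s=get_state(); print(s['time_s'],s['tcp_pos'],s['eef_rot'],s['contact_force'],s['gripper_width'])
a=cap('wrist'); b=cap('side')
z=lambda i,x0,y0,x1,y1:cv2.resize(i[y0:y1,x0:x1],(400,400),interpolation=cv2.INTER_CUBIC)
cv2.imwrite('pics/v1.png',np.hstack([z(b['image'],250,100,400,250),cv2.resize(a['image'],(400,400))])[:,:,::-1])
uv,P=cloud(a,np.ones((400,640),bool))
k=(P[:,2]>.22)&(P[:,2]<.28)&(P[:,0]>.52)&(P[:,0]<.70)&(abs(P[:,1]+.18)<.06)
print(k.sum()); q=P[k]; u=uv[k]; 
for nm,m in(('L',q[:,1]>-.165),('R',q[:,1]<-.195)):
    qq=q[m]; 
    for x in np.arange(.53,.64,.008):
        w=qq[abs(qq[:,0]-x)<.004]
        if len(w): print(nm,round(x,3),len(w),np.median(w[:,1:],0).round(4),w[:,2].max().round(4))
E
```

```text
13.25 [ 0.46970524 -0.18273251  0.25372635] [-1.79991849e+02  5.09306408e-04 -8.85754565e+01] [ 0.53185019  0.37538827 -4.5171989 ] 0.01312023931133305
5901
L 0.626 134 [-0.1615  0.2312] 0.244
L 0.634 181 [-0.16    0.2314] 0.2407
R 0.53 9 [-0.2134  0.2492] 0.2501
R 0.538 133 [-0.2139  0.25  ] 0.2529
R 0.546 90 [-0.2142  0.2409] 0.2462
R 0.554 134 [-0.2134  0.2369] 0.2389
R 0.562 169 [-0.2131  0.2378] 0.2423
R 0.57 214 [-0.2132  0.2434] 0.2493
R 0.578 177 [-0.2131  0.2484] 0.2511
R 0.586 157 [-0.2131  0.2485] 0.2505
R 0.594 147 [-0.213   0.2483] 0.2501
R 0.602 154 [-0.2131  0.248 ] 0.2497
R 0.61 147 [-0.2127  0.2475] 0.2491
R 0.618 143 [-0.2128  0.2473] 0.2496
R 0.626 333 [-0.2083  0.2461] 0.2496
R 0.634 969 [-0.2015  0.2455] 0.2524
```

View pics/v1.png

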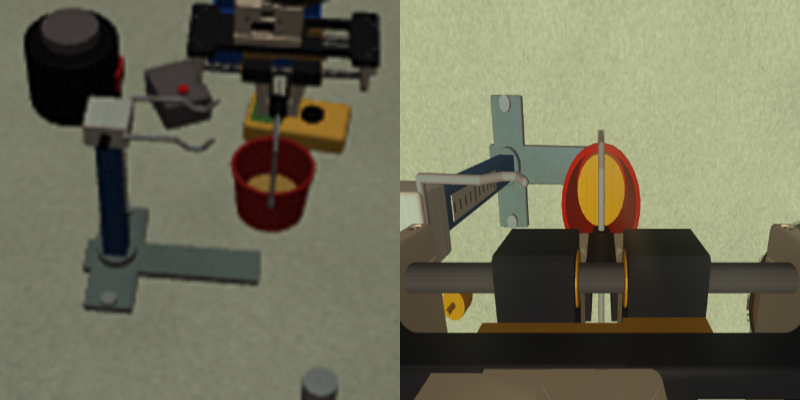

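Left: pail hangs level in front of the prongs; right (wrist): near prong at (470,180) and its tip at (525,182), bar at u=600 parallel to tips. From near, the seat is (0.556,-0.1813), notch top z 0.2375. Slide in over the tips.

Emit:
{"name": "apply_moves", "arguments": {
  "targets": [
    {"dp":[0.001,0.0005,0],"yaw":0.1},
    {"dp":[0.003,0.001,0],"yaw":0.2},
    {"dp":[0.006,0.0014,0],"yaw":0.2},
    {"dp":[0.01,0.0014,0],"yaw":0.2},
    {"dp":[0.016,0.0014,0],"yaw":0.2},
    {"dp":[0.022,0.0014,0],"yaw":0.2},
    {"dp":[0.029,0.0014,0],"yaw":0.2},
    {"dp":[0.036,0.0014,0],"yaw":0.2},
    {"dp":[0.043,0.0014,0],"yaw":0.2},
    {"dp":[0.05,0.0014,0],"yaw":0.2},
    {"dp":[0.057,0.0014,0],"yaw":0.2},
    {"dp":[0.064,0.0014,0],"yaw":0.2},
    {"dp":[0.07,0.0014,0],"yaw":0.2},
    {"dp":[0.076,0.0014,0],"yaw":0.2},
    {"dp":[0.08,0.0014,0],"yaw":0.2},
    {"dp":[0.083,0.0014,0],"yaw":0.2},
    {"dp":[0.085,0.0014,0],"yaw":0.2},
    {"dp":[0.086,0.0014,0],"yaw":0.2},
    {"dp":[0.086,0.0014,0],"yaw":0.2},
    {"dp":[0.086,0.0014,0],"yaw":0.2}
  ]
}}

```text
time_s: 15.02
tcp_pos: [0.5555, -0.1817, 0.2537]
eef_rot: [-180.0, 0.0, -88.4]
contact_force: [1.3, -0.0, -4.6]
gripper_width: 0.0129
gripper_force: 40.0
```

```bash
cat > hook.py <<'E'
from h import *
f=[];
s=get_state(); print(s['time_s'],s['tcp_pos'],s['eef_rot'],s['gripper_width'],s['contact_force'])
a=cap('wrist'); uv,P=cloud(a,np.ones((400,640),bool)); u,v=uv.T
R=P[(abs(P[:,0]-.555)<.1)&(P[:,1]<-.205)&(P[:,1]>-.225)&(P[:,2]>.16)&(P[:,2]<.30)]
for x in np.arange(.532,.61,.006):
    w=R[abs(R[:,0]-x)<.003]
    if len(w): print(round(x,3),len(w),np.percentile(w[:,1],[5,95]).round(4),np.percentile(w[:,2],[5,50,95]).round(4))
b=P[(abs(P[:,0]-.555)<.025)&(P[:,1]<-.225)&(P[:,1]>-.236)&(P[:,2]>.12)&(P[:,2]<.30)]
if len(b): print('bar end',len(b),np.median(b,0),b[b[:,2]>b[:,2].max()-.006].mean(0))
E
python3 hook.py
```

```text
15.0167 [ 0.55549628 -0.18165612  0.2537339 ] [-1.79996456e+02  2.14048001e-03 -8.84094645e+01] 0.01286669367718761 [ 1.27463617e+00 -1.94700835e-03 -4.57770302e+00]
0.532 90 [-0.2228 -0.2129] [0.1832 0.1865 0.2504]
0.538 180 [-0.224  -0.2109] [0.1859 0.2483 0.2516]
0.544 162 [-0.224 -0.211] [0.186  0.2422 0.2474]
0.55 120 [-0.2243 -0.2086] [0.1864 0.2375 0.2748]
0.556 412 [-0.2242 -0.2064] [0.2743 0.2758 0.277 ]
0.562 140 [-0.2246 -0.2107] [0.1863 0.2372 0.2392]
0.568 153 [-0.2243 -0.2106] [0.1864 0.241  0.2446]
0.574 186 [-0.2238 -0.2107] [0.1862 0.245  0.2489]
0.58 190 [-0.2212 -0.2106] [0.1858 0.2479 0.2499]
0.586 205 [-0.2169 -0.2084] [0.1775 0.2471 0.2497]
0.592 187 [-0.2152 -0.2063] [0.1863 0.2478 0.2496]
0.598 122 [-0.2152 -0.2097] [0.2452 0.248  0.2494]
0.604 111 [-0.2151 -0.2101] [0.2461 0.2479 0.2491]
bar end 451 [ 0.55590014 -0.22864141  0.26587257] [ 0.55553875 -0.22735433  0.27369104]
```

Bar centre is 0.274 high and exactly over the notch (x 0.556). Lower slowly: first to just above contact.

Emit:
{"name": "apply_moves", "arguments": {
  "targets": [
    {"dp":[0,0,-0.001],"yaw":0},
    {"dp":[0,0,-0.003],"yaw":0},
    {"dp":[0,0,-0.006],"yaw":0},
    {"dp":[0,0,-0.009],"yaw":0},
    {"dp":[0,0,-0.012],"yaw":0},
    {"dp":[0,0,-0.015],"yaw":0},
    {"dp":[0,0,-0.018],"yaw":0},
    {"dp":[0,0,-0.021],"yaw":0},
    {"dp":[0,0,-0.024],"yaw":0},
    {"dp":[0,0,-0.026],"yaw":0},
    {"dp":[0,0,-0.028],"yaw":0},
    {"dp":[0,0,-0.029],"yaw":0},
    {"dp":[0,0,-0.03],"yaw":0},
    {"dp":[0,0,-0.03],"yaw":0},
    {"dp":[0,0,-0.03],"yaw":0},
    {"dp":[0,0,-0.03],"yaw":0}
  ]
}}

```text
time_s: 16.4
tcp_pos: [0.5557, -0.1817, 0.2238]
eef_rot: [-180.0, -0.0, -88.4]
contact_force: [-0.3, -0.1, -4.0]
gripper_width: 0.0127
gripper_force: 40.0
```

Emit:
{"name": "apply_moves", "arguments": {
  "targets": [
    {"dp":[0,0,-0.001],"yaw":0},
    {"dp":[0,0,-0.002],"yaw":0},
    {"dp":[0,0,-0.003],"yaw":0},
    {"dp":[0,0,-0.004],"yaw":0},
    {"dp":[0,0,-0.005],"yaw":0},
    {"dp":[0,0,-0.006],"yaw":0},
    {"dp":[0,0,-0.007],"yaw":0},
    {"dp":[0,0,-0.008],"yaw":0},
    {"dp":[0,0,-0.009],"yaw":0},
    {"dp":[0,0,-0.01],"yaw":0},
    {"dp":[0,0,-0.011],"yaw":0},
    {"dp":[0,0,-0.012],"yaw":0},
    {"dp":[0,0,-0.013],"yaw":0},
    {"dp":[0,0,-0.014],"yaw":0},
    {"dp":[0,0,-0.014],"yaw":0},
    {"dp":[0,0,-0.014],"yaw":0},
    {"dp":[0,0,-0.014],"yaw":0}
  ]
}}

```text
time_s: 17.82
tcp_pos: [0.5557, -0.1817, 0.2097]
eef_rot: [-180.0, -0.0, -88.4]
contact_force: [-1.1, -0.1, -3.7]
gripper_width: 0.0129
gripper_force: 40.0
```

```bash
python3 hook.py; python3 hook.py|head -1;python3 hook.py|head -1
```

```text
17.8167 [ 0.55565097 -0.18165448  0.20972438] [-1.79997303e+02 -2.16663760e-03 -8.84034663e+01] 0.012883777379350992 [-1.0897692  -0.07038127 -3.71227561]
0.532 202 [-0.2212 -0.2137] [0.2405 0.2969 0.2997]
0.538 377 [-0.2209 -0.2115] [0.2369 0.293  0.2995]
0.544 387 [-0.2207 -0.2114] [0.2304 0.2936 0.2994]
0.55 162 [-0.2161 -0.2108] [0.2253 0.2275 0.2306]
0.556 450 [-0.2242 -0.2062] [0.2281 0.2317 0.233 ]
0.562 173 [-0.2157 -0.2106] [0.2257 0.2277 0.2979]
0.568 396 [-0.22   -0.2112] [0.2296 0.294  0.2993]
0.574 368 [-0.2198 -0.2109] [0.2343 0.2667 0.2993]
0.58 355 [-0.2197 -0.2109] [0.2373 0.2935 0.2995]
0.586 366 [-0.2195 -0.2107] [0.237  0.2943 0.2995]
0.592 354 [-0.2194 -0.211 ] [0.237  0.2939 0.2993]
0.598 194 [-0.2189 -0.2102] [0.2367 0.2384 0.2975]
0.604 169 [-0.2153 -0.2103] [0.2361 0.238  0.2393]
bar end 443 [ 0.55576757 -0.22857452  0.22186547] [ 0.55557985 -0.22753113  0.22948412]
17.8667 [ 0.55565881 -0.18166001  0.20970666] [-1.79998044e+02 -1.10654344e-03 -8.84065229e+01] 0.013090449475692087 [-1.22557057  0.17980077 -4.17200368]
17.9167 [ 0.55567306 -0.18166133  0.20973399] [-1.79991938e+02 -2.92003011e-05 -8.84060896e+01] 0.012638910973908093 [-0.08597045 -0.68464682 -3.01689348]
```

The bar lies in the notch and the hook is 10 mm down. The force is noisy, so continue down 14 mm, then average.

Emit:
{"name": "apply_moves", "arguments": {
  "targets": [
    {"dp":[0,0,-0.001],"yaw":0},
    {"dp":[0,0,-0.002],"yaw":0},
    {"dp":[0,0,-0.003],"yaw":0},
    {"dp":[0,0,-0.004],"yaw":0},
    {"dp":[0,0,-0.005],"yaw":0},
    {"dp":[0,0,-0.006],"yaw":0},
    {"dp":[0,0,-0.007],"yaw":0},
    {"dp":[0,0,-0.008],"yaw":0},
    {"dp":[0,0,-0.009],"yaw":0},
    {"dp":[0,0,-0.01],"yaw":0},
    {"dp":[0,0,-0.011],"yaw":0},
    {"dp":[0,0,-0.012],"yaw":0},
    {"dp":[0,0,-0.013],"yaw":0},
    {"dp":[0,0,-0.014],"yaw":0},
    {"dp":[0,0,-0.014],"yaw":0},
    {"dp":[0,0,-0.014],"yaw":0},
    {"dp":[0,0,-0.014],"yaw":0},
    {"dp":[0,0,-0.014],"yaw":0},
    {"dp":[0,0,-0.014],"yaw":0}
  ]
}}

```text
time_s: 19.55
tcp_pos: [0.5557, -0.1817, 0.1957]
eef_rot: [-180.0, -0.0, -88.4]
contact_force: [-0.5, 0.2, -0.6]
gripper_width: 0.013
gripper_force: 40.0
```

```bash
cat > avg.py <<'E'
from h import *
f=[];m=[];tq=[]
for i in range(24):
    c=cap('wrist'); s=c['s']; f.append(s['contact_force']); m.append(s['moment']); tq.append(s['joint_torque'])
f=np.array(f); print(s['time_s'],s['tcp_pos'],'F',f.mean(0).round(3),'sem',(f.std(0)/24**.5).round(3),'M',np.mean(m,0).round(3),'tq',np.mean(tq,0).round(3))
uv,P=cloud(c,np.ones((400,640),bool))
R=P[(P[:,0]>.586)&(P[:,0]<.612)&(P[:,1]<-.205)&(P[:,1]>-.220)&(P[:,2]>.17)&(P[:,2]<.256)]
print('prong z',np.percentile(R[:,2],[50,90]).round(4),'delta',.248-np.median(R[:,2]))
b=P[(abs(P[:,0]-.555)<.008)&(abs(P[:,1]+.2135)<.008)&(P[:,2]>.17)&(P[:,2]<.27)]; print('bar top',np.percentile(b[:,2],[50,90]).round(4),np.median(b[:,0]))
E
python3 avg.py
```

```text
20.7 [ 0.55563556 -0.1816628   0.19563669] F [-0.901  0.115 -0.704] sem [0.083 0.088 0.098] M [0.168 0.266 0.013] tq [ 2.0000e-02 -4.6751e+01  2.8912e+01  6.9710e+00  3.4300e-01 -0.0000e+00]
prong z [0.2242 0.2253] delta 0.023831407418515776
bar top [0.2165 0.2184] 0.5551690055337546
```

Emit:
{"name": "apply_moves", "arguments": {
  "targets": [
    {"dp":[-0.0001,0,-0.0005],"yaw":0},
    {"dp":[-0.0002,0,-0.001],"yaw":0},
    {"dp":[-0.0002,0,-0.0015],"yaw":0},
    {"dp":[-0.0002,0,-0.002],"yaw":0},
    {"dp":[-0.0002,0,-0.0025],"yaw":0},
    {"dp":[-0.0002,0,-0.003],"yaw":0},
    {"dp":[-0.0002,0,-0.0035],"yaw":0},
    {"dp":[-0.0002,0,-0.004],"yaw":0},
    {"dp":[-0.0002,0,-0.0045],"yaw":0},
    {"dp":[-0.0002,0,-0.005],"yaw":0},
    {"dp":[-0.0002,0,-0.0055],"yaw":0},
    {"dp":[-0.0002,0,-0.0055],"yaw":0},
    {"dp":[-0.0002,0,-0.0055],"yaw":0},
    {"dp":[-0.0002,0,-0.0055],"yaw":0},
    {"dp":[-0.0002,0,-0.0055],"yaw":0}
  ]
}}

```text
time_s: 22.0
tcp_pos: [0.5555, -0.1817, 0.1902]
eef_rot: [-180.0, -0.0, -88.4]
contact_force: [0.7, -0.4, -0.3]
gripper_width: 0.0129
gripper_force: 40.0
```

```bash
python3 avg.py
```

```text
23.15 [ 0.55551494 -0.18164689  0.19020526] F [1.175 0.162 0.274] sem [0.076 0.103 0.098] M [ 0.141 -0.484 -0.005] tq [-3.0200e-01 -4.6453e+01  2.7249e+01  6.5850e+00 -4.0600e-01  2.0000e-03]
prong z [0.2189 0.2199] delta 0.029145200510388436
bar top [0.2111 0.2132] 0.5551168911626272
```

Balanced (+0.27 N with ~0–0.4 N bias). Ease the side force by 0.1 mm and relax the squeeze, then open.

Emit:
{"name": "apply_moves", "arguments": {
  "targets": [
    {"dp":[0.0001,0,0],"yaw":0},
    {"dp":[0.0001,0,0],"yaw":0},
    {"dp":[0.0001,0,0],"yaw":0},
    {"dp":[0.0001,0,0],"yaw":0}
  ],
  "squeeze": 5
}}

```text
time_s: 23.53
tcp_pos: [0.5555, -0.1817, 0.1901]
eef_rot: [180.0, -0.0, -88.4]
contact_force: [1.7, 0.4, -0.6]
gripper_width: 0.0138
gripper_force: 5.0
```

Emit:
{"name": "apply_moves", "arguments": {
  "targets": [
    {"dp":[0,0,0],"yaw":0},
    {"dp":[0,0,0],"yaw":0},
    {"dp":[0,0,0],"yaw":0},
    {"dp":[0,0,0],"yaw":0},
    {"dp":[0,0,0],"yaw":0},
    {"dp":[0,0,0],"yaw":0},
    {"dp":[0,0,0],"yaw":0},
    {"dp":[0,0,0],"yaw":0},
    {"dp":[0,0,0],"yaw":0},
    {"dp":[0,0,0],"yaw":0}
  ],
  "grip": 0.3
}}

```text
time_s: 24.37
tcp_pos: [0.5555, -0.1817, 0.1902]
eef_rot: [180.0, 0.0, -88.4]
contact_force: [0.1, -0.4, -0.7]
gripper_width: 0.0309
gripper_force: 0.0
```

```bash
python3 avg.py
```

```text
25.5167 [ 0.55550927 -0.18170078  0.19014149] F [-0.131  0.027 -0.02 ] sem [0.088 0.116 0.106] M [ 0.074 -0.041  0.008] tq [-0.0000e+00 -4.6606e+01  2.8047e+01  6.6830e+00  3.7000e-02 -0.0000e+00]
prong z [0.2202 0.2213] delta 0.027804904278617093
bar top [0.2125 0.2143] 0.555233567273522
```

Released cleanly (hook settled 1 mm). Withdraw straight up, then back.

Emit:
{"name": "apply_moves", "arguments": {
  "targets": [
    {"dp":[0,0,0.002],"yaw":0},
    {"dp":[0,0,0.005],"yaw":0},
    {"dp":[0,0,0.009],"yaw":0},
    {"dp":[0,0,0.014],"yaw":0},
    {"dp":[0,0,0.02],"yaw":0},
    {"dp":[0,0,0.027],"yaw":0},
    {"dp":[0,0,0.035],"yaw":0},
    {"dp":[0,0,0.044],"yaw":0},
    {"dp":[0,0,0.054],"yaw":0},
    {"dp":[0,0,0.066],"yaw":0},
    {"dp":[0,0,0.08],"yaw":0},
    {"dp":[0,0,0.095],"yaw":0},
    {"dp":[-0.01,0,0.11],"yaw":0},
    {"dp":[-0.03,0,0.12],"yaw":0},
    {"dp":[-0.05,0,0.12],"yaw":0},
    {"dp":[-0.07,0.01,0.12],"yaw":0},
    {"dp":[-0.09,0.03,0.12],"yaw":0},
    {"dp":[-0.1,0.05,0.12],"yaw":0},
    {"dp":[-0.1,0.05,0.12],"yaw":0},
    {"dp":[-0.1,0.05,0.12],"yaw":0}
  ]
}}

```text
time_s: 27.23
tcp_pos: [0.4553, -0.1311, 0.3116]
eef_rot: [-179.9, 0.0, -88.3]
contact_force: [0.1, 0.2, 0.2]
gripper_width: 0.0306
gripper_force: 0.0
```

```bash
python3 - <<'E'
from h import *
print(get_state()['time_s'])
b=cap('side');w=cap('wrist');z=lambda i,x0,y0,x1,y1:cv2.resize(i[y0:y1,x0:x1],(400,400),interpolation=cv2.INTER_CUBIC)
cv2.imwrite('pics/end.png',np.hstack([z(b['image'],250,90,400,240),cv2.resize(w['image'],(400,400))])[:,:,::-1])
E
```

```text
27.2333
```

View pics/end.png

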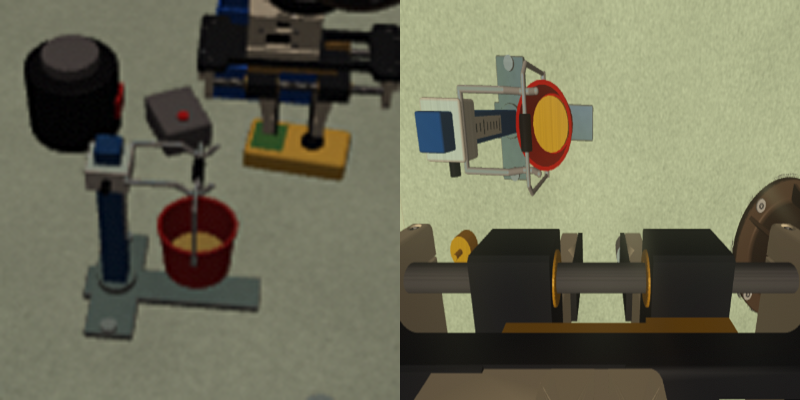

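The final picture shows the pail hanging from both prongs, sleeve at (197,168) in the side crop and (525,132) in the wrist view, with the gripper clear. Handing in.

```bash
python3 -c "
from h import *
print(r.close_job())"
```

```text
the job is handed in; nothing more can be done
None
```

The pail hangs on both prongs of the balance with the gripper clear, and the job was handed in at about 27 s; no verdict was returned. The first grip closed above the sleeve and missed, and the pail slid about 7 mm on the table while the bail was being raised.

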